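Load a specimen disc into the spring magazine

TASK

On the science-room bench, take the large round aluminium disc (not the small round one or the square block) and load it into the empty spring magazine: set it flat on the sprung follower between the four uprights and press it straight down until both side catches have snapped out over its top, then let go so that it stays held under them.

Things in the scene. Friction and masses are not known exactly. Their poses are not given: they have to be found in the camera images.
- disc_center (a point): Centre (half-way up) of the large solid aluminium disc, 56 mm across, 18 mm thick, about 0.12 kg, lying flat; z its axis. Three plain aluminium pieces 18 mm thick lie in a loose row along the world's y, about 110 mm apart, in any order: this one, a disc 34 mm across and a 44 mm square block, the last two stay on the bench. There is free room to grip it with fingers closing along the world's x.
- magazine: The bolted-down magazine; origin under its centre on the bench, z up. Grey base 150 x 90 mm (long along x), housings on the +x and -x sides to 79 mm high, four steel uprights 30.5 mm from the axis, flaring out above 82 mm to 41 mm radius, tops 95 mm high. On the +y and -y sides a 40 mm wide gap between uprights is open down to the base: fingers holding the disc across y pass there.
- mouth (a point): Centre of the follower's top face when fully up, fixed on the magazine, 72 mm above the bench; axes as the magazine. Two sprung steel catches with sloping tops stick in from +x and -x, leaving a 40 mm gap; what presses (about 25 mm below this point) must fit it. Their flat undersides are 20 mm below this point: a disc whose top is pressed lower (6 to 12 N) is caught under them.
- follower (a joint): Travel in m of the black round pad (33 mm across) on a coil spring, guided straight up and down: 0 fully up, stop at 0.047 down. The spring pushes up with 4 N at 0 and 9 N at the stop, so the disc's weight does not sink it. With the disc on it, the catches snap over the disc's top at about 0.038 and then hold it there; press to about 0.043 to be sure.

How it is judged:
By the outcome, as a careful person would: the job done as asked, in the order asked, and still so for the second after the job is handed in, with the robot touching nothing.
It also fails if it takes over 48 s, if anything falls off the work surface, if the arm or the gripper's body presses on something with over 40 N, if the wrist force passes 120 N, or if a joint passes its speed limit or range.

ROBOT

A 6-joint arm with a two-finger parallel gripper is mounted at the origin on the work surface. World frame = base frame: x ahead of the robot, y to its left, z up, the work surface at z = 0. Lengths are in m, angles in rad, forces in N, time in s.
With the tool pointing down it reaches from about 0.275 to 0.75 m from the base axis. Payload 10.2 kg.
Tool frame: the origin (TCP) lies midway between the tips of the shut fingers; the grasp point (between the pads) lies 19 mm behind it (env.hold_point_z is the distance from the TCP to the grasp point, in m); x points along the fingers, z is the direction in which the jaws open and shut, and the axes are right-handed (so a half turn about x gives the same grasp; the last joint's range is limited). The gripper opens to 85 mm and grips with 20 to 120 N. Pads are 22 mm wide; open, the fingers measure 114 mm over their backs; the gripper's body (76 mm by 85 mm) begins 54 mm behind the grasp point. The pads swing forward as they close: fully open they stand 13 mm farther back than shut.
Start: joints at [1.044, 0.313, 1.498, -0, 1.331, -0.223], TCP at [0.157, 0.501, 0.231] pointing down, gripper open.
Joint ranges: [-2.94, 2.94], [-0.97, 2.17], [0.19, 2.56], [-1.23, 4.37], [0.02, 3.11], [-2.88, 2.88]. Speed limits (rad/s): [2.39, 2.39, 3.01, 3.14, 3.14, 3.14].

INTERFACE

Orientations are given as a unit quaternion [x, y, z, w].
In Python, from bench import env, kinematics, monitor, eyes, job gives the robot as it stands. The module is installed in compiled form; this text tells all that it offers. Calls block until the motion is done:
- env.reach(position, orientation): joint-space move of the TCP to a pose.
- env.movel(position, velocity=0.15, frame=None, guard=None): straight line of the TCP; frame=None keeps the orientation; velocity is the mean speed in m/s. With guard (N) it stops when the force on the tool has changed by that much, and returns True; else False.
- env.set_joints(angles): joint-space move.
- env.release() and env.close_gripper(effort=None): open the fingers fully, or close them until they stop; effort is the grip in N (None keeps the last).
- env.hold(seconds).
- kinematics.ik(position, orientation): joint angles nearest the present ones, or None.
- monitor.sense(): the state.
- eyes.grab_frame(name): name is "scene" or "top" or "wrist"; returns a dict with "frame" (400x640x3 uint8, red, green, blue), "mtx" (3x3 intrinsics, pixels), "k1" (the pictures are not rectified: a ray, as slopes to the right and down, at radius r is drawn at 1 + k1 r^2 times it, then the intrinsics apply), "view" (4x4, takes a point from world to camera coordinates). Camera axes: x right, y down, z forward; pixel columns grow to the right and rows downward; lengths in m; the calibration is good to about 2 mm. A picture is of the moment at which its call begins. There is no depth.
A pose or a line that the arm cannot do raises env.MotionError and nothing moves.
- job.hand_in(): hands the job in, once; it reports no verdict.
The state is a dict: "clock": time; "joints": joint angles; "qvel": joint speeds; "joint_efforts": joint torques, N m; "position": TCP position; "ee_rot": TCP orientation; "contact_force": force on the tool from outside, world axes, zero at the start; "ft_torque": the same for the moment, N m; "finger_gap": opening from 0.0 (shut) to 1.0 (fully open).
Only numpy, scipy, OpenCV 4.12 (cv2) and the standard library are available. Lean on these libraries where they do the work, as an engineer would, in place of code of your own. Each camera call takes 0.05 s, during which the arm holds its last target. There are 200 camera calls.

## Working session

There is one attempt and no reset: what is moved stays moved. The work goes in short steps, each a Python script; the robot and the scene stay as the last script left them, time stands still between calls to the robot, and variables do not carry over. Pictures are saved under pics/ and viewed, about 8 in all and at most 12, crops included, and the job is handed in when it is done.

```bash
mkdir -p pics
cat > h.py <<'E'
import numpy as np, cv2
from bench import env, kinematics, monitor, eyes, job
def grab(n):
    f=eyes.grab_frame(n); return f
def save(f,name): cv2.imwrite('pics/'+name, cv2.cvtColor(f['frame'],cv2.COLOR_RGB2BGR))
def ray(f,uv):
    k=np.array([f['k1'],0,0,0],float)
    p=cv2.undistortPoints(np.array([[uv]],float),np.array(f['mtx'],float),k)[0,0]
    V=np.array(f['view']); R,t=V[:3,:3],V[:3,3]
    return -R.T@t, R.T@np.array([p[0],p[1],1.])
def onz(f,uv,z):
    o,d=ray(f,uv); return o+d*(z-o[2])/d[2]
def pix(f,P):
    V=np.array(f['view']); r=cv2.Rodrigues(V[:3,:3])[0]
    return cv2.projectPoints(np.array(P,float).reshape(-1,1,3),r,V[:3,3],np.array(f['mtx'],float),np.array([f['k1'],0,0,0],float))[0].reshape(-1,2)
E
python3 - <<'E'
from h import *
s=monitor.sense(); print(s['clock'],s['position'],s['ee_rot'],s['finger_gap'],env.hold_point_z)
for n in('top','scene'):
    f=grab(n); save(f,n+'0.png'); print(n,f['k1'],np.round(f['view'],3).tolist(),f['mtx'].tolist() if hasattr(f['mtx'],'tolist') else f['mtx'])
a=cv2.imread('pics/top0.png');
E
```

```text
0.0 [0.1569321  0.5007252  0.23074432] [-0.41878906  0.57029364  0.41840369  0.56949033] 0.998680177927159 0.0187
top -0.02186739727081713 [[-0.03, -0.999, -0.019, -0.029], [-0.996, 0.031, -0.083, 0.53], [0.083, 0.016, -0.996, 0.866], [0.0, 0.0, 0.0, 1.0]] [[421.52206869786255, 0.0, 324.88256057681144], [0.0, 421.52206869786255, 208.2182336954191], [0.0, 0.0, 1.0]]
scene -0.12856500227270987 [[0.804, 0.594, -0.004, -0.399], [0.458, -0.625, -0.632, -0.219], [-0.378, 0.507, -0.775, 1.306], [0.0, 0.0, 0.0, 1.0]] [[448.82199005260895, 0.0, 323.0157263432598], [0.0, 448.82199005260895, 201.36345879528113], [0.0, 0.0, 1.0]]
```

View pics/top0.png

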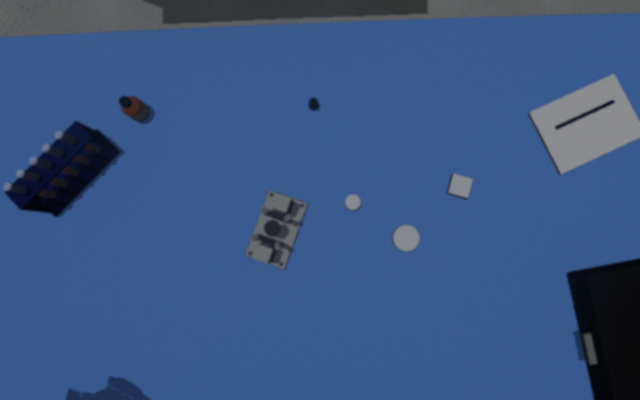

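View pics/scene0.png

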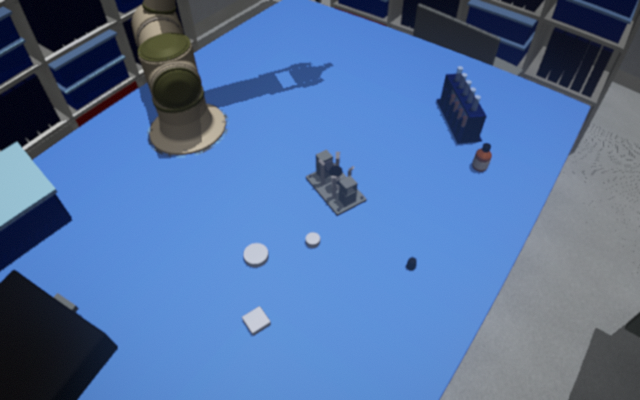

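The top view shows the large disc at about (406,238), the small disc at (353,202), the square at (460,186), and the magazine around (277,230) with its long axis tilted. The scene view agrees on the layout: large disc (256,254), magazine (336,182).

Run:
```python
from h import *
f=grab('top'); g=f['frame']
m=(g.min(2)>130).astype(np.uint8)
for c in cv2.findContours(m,0,1)[0]:
    if 80<cv2.contourArea(c)<1500:
        (u,v),(w,h),a=cv2.minAreaRect(c); P=onz(f,(u,v),.018); print('bright',(u,v),P, onz(f,(u+w/2,v),.018)-onz(f,(u-w/2,v),.018),a)
# magazine: not blue
hsv=cv2.cvtColor(g,cv2.COLOR_RGB2HSV)
m=((hsv[...,1]<110)).astype(np.uint8)*255; m[:170]=0;m[290:]=0;m[:,:225]=0;m[:,330:]=0
c=max(cv2.findContours(m,0,1)[0],key=cv2.contourArea)
b=cv2.boxPoints(cv2.minAreaRect(c)); print(b); W=np.array([onz(f,p,.01) for p in b]); print(W, W.mean(0),np.linalg.norm(W-np.roll(W,1,0),axis=1))
x=cv2.resize(g[175:285,225:335],None,fx=5,fy=5,interpolation=cv2.INTER_CUBIC); x=np.hstack([np.clip(x*1.6,0,255).astype(np.uint8)])
cv2.imwrite('pics/magtop.png',x[...,::-1])
```

```text
bright (406.0, 237.5) [ 0.46257604 -0.21321856  0.018     ] [-0.00133869 -0.04396271  0.        ] 90.0
bright (352.2500305175781, 201.75003051757812) [ 0.54142866 -0.1032026   0.018     ] [-0.0007512  -0.02391103  0.        ] 45.0
bright (460.3235778808594, 185.20590209960938) [ 0.56944684 -0.33308374  0.018     ] [-0.00114392 -0.03640201  0.        ] 14.03624439239502
[[243.48416 255.24435]
 [267.35294 188.41176]
 [307.95926 202.914  ]
 [284.09048 269.74658]]
[[ 0.43531531  0.13114993  0.01      ]
 [ 0.57673843  0.07761733  0.01      ]
 [ 0.54268093 -0.00891507  0.01      ]
 [ 0.40235887  0.04533211  0.01      ]] [0.48927338 0.06129607 0.01      ] [0.09192837 0.15121587 0.09299338 0.15044281]
```

View pics/magtop.png

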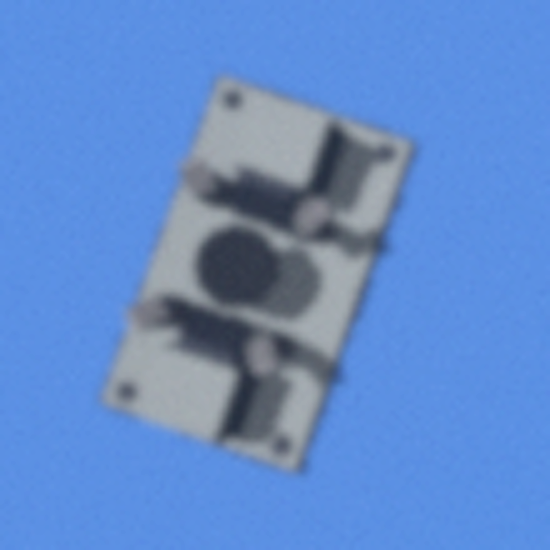

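The base mask measures 150 x 92 mm at centre (0.489, 0.061), with its long axis at about -21°, which matches the given size. The follower and uprights are visible inside it. Next I refine both positions with the wrist camera on the way.

```bash
cat >> h.py <<'E'
from scipy.spatial.transform import Rotation as Rot
def quat(a,s=1):  # tool down, jaw axis at world angle a
    z=s*np.array([np.cos(a),np.sin(a),0]); x=np.array([0,0,-1.]); return Rot.from_matrix(np.c_[x,np.cross(z,x),z]).as_quat()
def best(p,a):
    q0=np.array(monitor.sense()['joints']); r=[]
    for s in(1,-1):
        j=kinematics.ik(p,quat(a,s))
        if j is not None: r.append((np.abs(np.array(j)-q0).max(),abs(j[5]),s))
    print(r); return quat(a,min(r)[2])
E
python3 - <<'E'
from h import *
A=np.radians(-20.8)+np.pi/2
for n,p,a in(('mag',[.489-.03,.061,.27],A),('disc',[.4626,-.2132,.17],0)):
    env.reach(p,best(p,a)); env.hold(.3)
    f=grab('wrist'); save(f,'w_'+n+'.png'); np.save('w_'+n,f,allow_pickle=True)
    s=monitor.sense(); print(n,s['clock'],s['position'],s['contact_force'],f['k1'])
    C=np.linalg.inv(f['view'])[:3]; print(C[:,3],C[:,2])
a=[cv2.imread('pics/w_%s.png'%n) for n in('mag','disc')]
cv2.imwrite('pics/w_both.png',cv2.resize(np.vstack(a),(480,600)))
E
```

```text
[(np.float64(1.1653330457953441), np.float64(1.329531794140908), 1), (np.float64(2.0354838091991736), np.float64(1.8120608594488852), -1)]
mag 2.4333 [0.45897642 0.06121424 0.26998633] [-0.09634082 -0.02480276  0.40971394] -0.050522172326062216
[0.38764449 0.08732958 0.41200182] [ 0.2788265  -0.10690897 -0.95437218]
[(np.float64(0.667278487576122), np.float64(0.662214519686108), 1), (np.float64(3.8088711411659153), np.float64(2.479378133903685), -1)]
disc 3.9083 [ 0.4627893  -0.21281047  0.17021827] [-0.22041512  0.36578138 -0.33684801] -0.050522172326062216
[ 0.46269281 -0.13737136  0.3122632 ] [ 6.12187660e-04 -2.99930202e-01 -9.53960953e-01]
```

View pics/w_both.png

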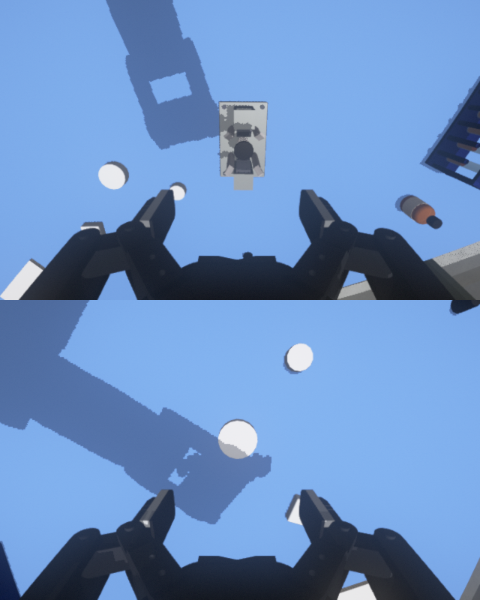

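The wrist view at the magazine shows its base at about (242,138) in the montage and the follower at (243,150). The second view shows the large disc at (238,439), with a shadow over part of it.

Run:
```python
from h import *
def biggest(m): return max(cv2.findContours(m.astype(np.uint8)*255,0,1)[0],key=cv2.contourArea)
f=np.load('w_disc.npy',allow_pickle=True).item(); g=f['frame']; hsv=cv2.cvtColor(g,cv2.COLOR_RGB2HSV)
m=(hsv[...,1]<70)&(g.min(2)>90); q=np.zeros_like(m); q[140:240,270:370]=1
c=biggest(m&q); W=np.array([onz(f,p,.018) for p in c[:,0].astype(float)])
(x,y),r=cv2.minEnclosingCircle(W[:,:2].astype(np.float32)); print('disc',x,y,r,cv2.fitEllipse(W[:,:2].astype(np.float32)))
f=np.load('w_mag.npy',allow_pickle=True).item(); g=f['frame']; hsv=cv2.cvtColor(g,cv2.COLOR_RGB2HSV)
x=cv2.resize(g[125:265,270:380],None,fx=4,fy=4,interpolation=cv2.INTER_CUBIC)
d=pix(f,[[.489,.061,.072]])[0]; print('pred follower px',d)
R=np.array([[np.cos(a:=np.radians(-20.8)),-np.sin(a)],[np.sin(a),np.cos(a)]])
P=[]
for z,pts in((.072,[(.0165*np.cos(t),.0165*np.sin(t)) for t in np.arange(0,6.28,.4)]),(.095,[(.041*np.cos(t),.041*np.sin(t)) for t in np.arange(0,6.28,.2)]),(.01,[(sx*.075,sy*.045) for sx in(1,-1) for sy in(1,-1)])):
    for p in pts: P.append([*(R@p+[.489,.061]),z])
for u,v in pix(f,P): cv2.circle(x,(int((u-270+.5)*4),int((v-125+.5)*4)),2,(255,0,0),-1)
cv2.imwrite('pics/wm.png',x[...,::-1])
dk=(g.max(2)<75); q=np.zeros_like(dk); q[180:225,300:350]=1
c=biggest(dk&q); print(cv2.fitEllipse(c),cv2.contourArea(c))
```

```text
disc 0.4638821482658386 -0.21272535622119904 0.028646321967244148 ((0.46404555439949036, -0.21286937594413757), (0.05426095798611641, 0.056429821997880936), 3.336965322494507)
pred follower px [325.11491984 199.56903224]Traceback (most recent call last):
  File "<stdin>", line 17, in <module>
  File "<stdin>", line 2, in biggest
ValueError: max() iterable argument is empty
```

View pics/wm.png

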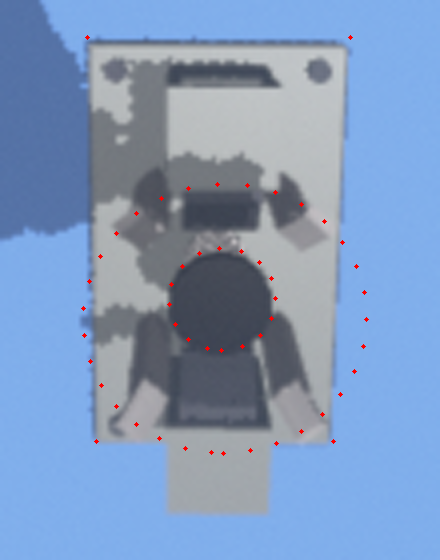

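The predicted follower and base outline fit the picture to within about 1 mm: follower at (221,301) in the crop, predicted about (223,299). The disc measures 54–57 mm in diameter, so it is the large one. Next I grasp it.

Run:
```python
from h import *
f=np.load('w_mag.npy',allow_pickle=True).item(); F=onz(f,(324.75,199.75),.072); print('follower',F)
M=(np.array([.489,.061])+F[:2])/2; np.save('M',M); A=np.radians(69.2)
env.movel([.4635,-.213,.03],velocity=.15); env.movel([.4635,-.213,.0],velocity=.05)
env.close_gripper(40); s=monitor.sense(); print(s['finger_gap'],s['contact_force'])
env.movel([.4635,-.213,.15],velocity=.15); s=monitor.sense(); print(s['clock'],s['finger_gap'],s['contact_force'])
p=[*M,.16]; env.reach(p,best(p,A)); env.movel([*M,.115],velocity=.1); env.hold(.2)
f=grab('wrist'); save(f,'w_over.png'); np.save('w_over',f,allow_pickle=True)
s=monitor.sense(); print(s['clock'],s['position'],s['finger_gap'],s['contact_force'],M)
```

```text
follower [0.4890599  0.06049788 0.072     ]
0.6365728992269791 [-1.04390443  1.57682431  4.22650264]
7.3 0.6395987316867371 [-0.19769138 -0.16204268 -1.61027017]
[(np.float64(0.6616544137222212), np.float64(1.3224290138460162), 1), (np.float64(2.479938239867572), np.float64(1.8191636397437767), -1)]
9.2167 [0.48929131 0.06067279 0.11550708] 0.634333299523295 [ 0.83863695  0.80515066 -1.42936963] [0.48902995 0.06074894]
```

View pics/w_over.png

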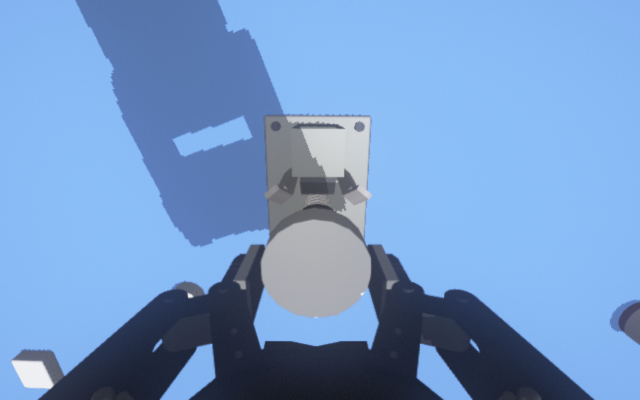

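The disc is held level, centred at (316,263). The far pair of upright tips at (274,194) and (360,194) is symmetric about it. I check its offset along the magazine's x, then lower it.

Run:
```python
from h import *
M=np.load('M.npy'); f=np.load('w_over.npy',allow_pickle=True).item(); g=f['frame']
m=((g.astype(int).max(2)-g.min(2)<30)&(g.min(2)>120)).astype(np.uint8)*255; m[:212]=0; m[320:]=0;m[:,:255]=0;m[:,378:]=0
m=cv2.morphologyEx(m,cv2.MORPH_OPEN,np.ones((9,9)))
c=max(cv2.findContours(m,0,1)[0],key=cv2.contourArea); c=c[c[:,0,1]>255] # lower arc = clean edge
W=np.array([onz(f,p,.1335)[:2] for p in c[:,0].astype(float)])
a=np.linalg.lstsq(np.c_[2*W,np.ones(len(W))],(W**2).sum(1),rcond=None)[0]; print('disc in hand',a[:2],np.sqrt(a[2]+a[:2]@a[:2]), a[:2]-M)
print('guard',env.movel([*M,.082],velocity=.05,guard=12)); print(monitor.sense()['position'],monitor.sense()['contact_force'])
print('guard',env.movel([*M,.0715],velocity=.03,guard=12)); env.hold(.3)
s=monitor.sense(); print(s['clock'],s['position'],s['contact_force'],s['ft_torque'],s['finger_gap'])
f=grab('wrist'); save(f,'w_set.png')
```

```text
disc in hand [0.48778883 0.06011683] 0.02684224123776723 [-0.00124111 -0.00063211]
guard False
[0.48913073 0.06072218 0.0821623 ] [-0.14196844 -0.55664975 -0.92786875]
guard False
10.825 [0.48912097 0.06072785 0.07165234] [-0.38492385  0.37834314  2.73549556] [ 0.02270773 -0.00348418 -0.00465996] 0.6417954141574593
```

View pics/w_set.png

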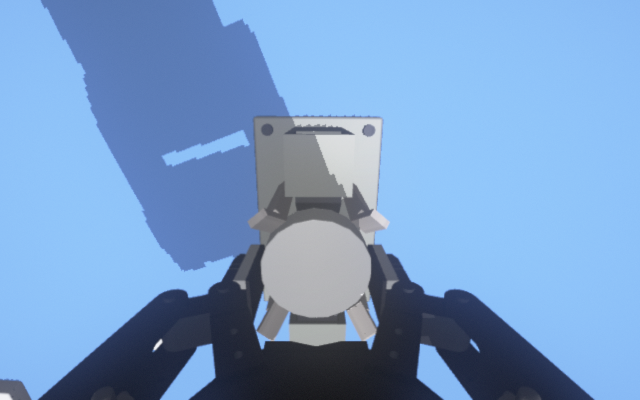

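The disc sits between the four upright tips (symmetric about x≈316), and about 4 N of contact confirms it is on the follower. I release, rise, close the fingers and check before pressing.

Run:
```python
from h import *
M=np.load('M.npy')
env.release(); env.hold(.2); env.movel([*M,.15],velocity=.1); env.close_gripper(40); env.hold(.2)
f=grab('wrist'); save(f,'w_pre.png'); s=monitor.sense(); print(s['clock'],s['finger_gap'],s['position'],s['contact_force'])
e=grab('scene'); a=cv2.resize(e['frame'][110:240,270:400],(400,400),interpolation=cv2.INTER_CUBIC)
b=f['frame'][0:400,120:520]
cv2.imwrite('pics/pre.png',np.hstack([a,b])[...,::-1])
```

```text
13.4417 0.0026227025998904695 [0.489023   0.06074962 0.14999777] [-0.24735294 -0.31297676  0.35335481]
```

View pics/pre.png

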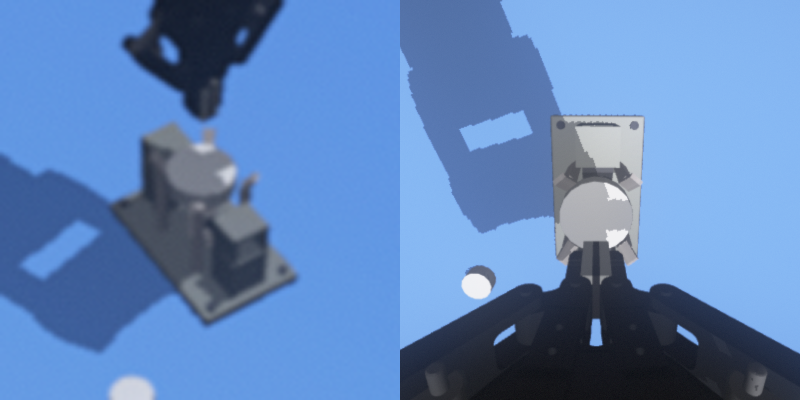

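The disc lies flat on the follower between the uprights (right half, centre about (595,213)), and the shut fingers are clear above it. Now I press.

Run:
```python
from h import *
M=np.load('M.npy')
env.movel([*M,.095],velocity=.1)
for z in(.085,.07,.06,.056,.053,.050,.047):
    g=env.movel([*M,z],velocity=.03,guard=35); s=monitor.sense(); print(z,g,np.round(s['position'],4),np.round(s['contact_force'],1))
    if g: break
env.hold(.3); s=monitor.sense(); print(s['clock'],s['position'],s['contact_force'])
```

```text
0.085 False [0.4896 0.0607 0.0853] [ 2.2 -0.2  3.4]
0.07 False [0.4893 0.0607 0.0701] [ 3.4 -0.3  3.6]
0.06 False [0.4893 0.0607 0.0601] [ 3.3 -0.5  4.9]
0.056 False [0.4893 0.0607 0.0562] [ 3.8 -0.1  5.9]
0.053 False [0.4893 0.0607 0.0532] [3.4 0.5 5.3]
0.05 False [0.4893 0.0607 0.0502] [2.1 0.9 7.2]
0.047 False [0.4893 0.0607 0.0473] [ 2.5 -0.8  7.5]
17.1417 [0.48929495 0.06071945 0.0473719 ] [2.45273416 0.11803921 7.02604063]
```

Run:
```python
from h import *
M=np.load('M.npy')
print(env.movel([*M,.0455],velocity=.02,guard=35)); env.hold(.3); print(monitor.sense()['contact_force'])
for z in(.054,.060): env.movel([*M,z],velocity=.03); env.hold(.2); print(z,np.round(monitor.sense()['contact_force'],1))
env.movel([*M,.15],velocity=.1); env.hold(.2)
f=grab('wrist'); e=grab('scene'); s=monitor.sense(); print(s['clock'],s['contact_force'])
g=f['frame'][120:290,230:400]; a=cv2.resize(e['frame'][140:220,290:370],(400,400),interpolation=cv2.INTER_CUBIC)
cv2.imwrite('pics/post.png',np.hstack([a,cv2.resize(g,(400,400),interpolation=cv2.INTER_CUBIC)])[...,::-1])
```

```text
False
[ 1.51140451 -0.10549928  7.53287924]
0.054 [ 0.1 -0.8  0.5]
0.06 [-0.2 -0.1  0.2]
20.225 [-0.42580078 -0.59018355 -0.17213138]
```

View pics/post.png

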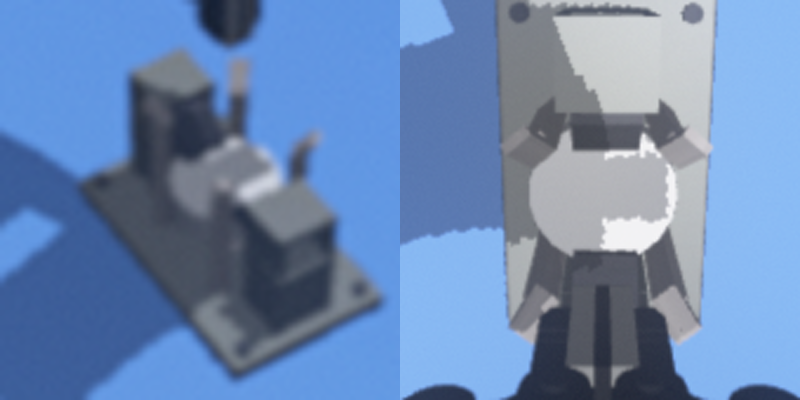

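After retreat the contact dropped to zero by z=0.054. The disc stays down, and dark catches overlap it on both sides: far at (607,132), near at (605,262).

Run:
```python
from h import *
env.movel([*np.load('M.npy'),.2],velocity=.1); print(monitor.sense()['clock']); job.hand_in()
```

```text
20.875
the job is handed in; nothing more can be done
```

The large disc is loaded in the magazine and held down under both catches. The job was handed in at 20.9 s of robot time with the gripper raised clear. I identified the disc by its size (54–57 mm measured), gripped it across x, set it on the follower between the uprights, and pressed it down with shut fingers.

**Last checks:**
- **Press depth:** the finger tips went to z ≈ 0.0455 m, about 44 mm of follower travel if the disc started at its nominal height. Wrist force readings at the stops were about 7.5 N.
- **Disc held:** contact was gone when the fingers were raised to z = 0.054 m, so the disc did not follow them up. The wrist picture shows it staying down, with the far and near catches over its edge.

**Not confirmed:** I sampled force only at the stops, so the snap of each catch does not show in the readings. I judged the disc level by eye, not by measurement. There was a small sideways force of 2–4 N while pressing, which disappeared on retreat.

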